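Put the impact sockets back in the tray in size order

TASK

Put the four loose deep impact sockets back in the socket tray in order of size: one per bay, the smallest in the bay next to the tray's handle and the largest in the bay at the far end, each standing upright on the bay floor with its hexagon mouth up. Leave the tape measure and the welding magnet where they lie.

Things in the scene. Friction and masses are not known exactly. Their poses are not given: they have to be found in the camera images.
- socket_a_mid (a point): The smallest of four loose deep impact sockets: a round dark steel tube standing upright, 24 mm across, 80 mm tall, 16 mm hexagon mouth open at the top; its lowest 29 mm narrow or widen to a foot 28 mm across. Point: on its axis, half-way up (40 mm above its underside); z out of the mouth. The four start 90 mm or more apart on a fixed flat steel sheet 3 mm thick.
- socket_b_mid (a point): The second smallest of four loose deep impact sockets: a round dark steel tube standing upright, 32 mm across, 80 mm tall, 22 mm hexagon mouth open at the top; its lowest 29 mm narrow or widen to a foot 31 mm across. Point: on its axis, half-way up (40 mm above its underside); z out of the mouth. The four start 90 mm or more apart on a fixed flat steel sheet 3 mm thick.
- socket_c_mid (a point): The second largest of four loose deep impact sockets: a round dark steel tube standing upright, 40 mm across, 80 mm tall, 27 mm hexagon mouth open at the top; its lowest 29 mm narrow or widen to a foot 36 mm across. Point: on its axis, half-way up (40 mm above its underside); z out of the mouth. The four start 90 mm or more apart on a fixed flat steel sheet 3 mm thick.
- socket_d_mid (a point): The largest of four loose deep impact sockets: a round dark steel tube standing upright, 48 mm across, 80 mm tall, 34 mm hexagon mouth open at the top; its lowest 29 mm narrow or widen to a foot 40 mm across. Point: on its axis, half-way up (40 mm above its underside); z out of the mouth. The four start 90 mm or more apart on a fixed flat steel sheet 3 mm thick.
- bay1_floor (a point): The socket tray's bay next to the handle. Point: centre of its grey rubber floor, 6 mm above the bench; y along the row towards the handle. Bay 65 x 65 mm inside, open above; walls 3 mm thick, tops 24 mm above the bench. The tray: fixed, bare sheet metal, 275 x 71 mm, black loop handle sticking out 43 mm at one end; it lies at any angle, left or right.
- bay2_floor (a point): The socket tray's bay second from the handle. Point: centre of its grey rubber floor, 6 mm above the bench; y along the row towards the handle. Bay 65 x 65 mm inside, open above; walls 3 mm thick, tops 24 mm above the bench. The bays are 68 mm apart in one straight row.
- bay3_floor (a point): The socket tray's bay third from the handle. Point: centre of its grey rubber floor, 6 mm above the bench; y along the row towards the handle. Bay 65 x 65 mm inside, open above; walls 3 mm thick, tops 24 mm above the bench. The bays are 68 mm apart in one straight row.
- bay4_floor (a point): The socket tray's bay at the end away from the handle. Point: centre of its grey rubber floor, 6 mm above the bench; y along the row towards the handle. Bay 65 x 65 mm inside, open above; walls 3 mm thick, tops 24 mm above the bench. The bays are 68 mm apart in one straight row.
- tape_mid (a point): Bystander: yellow tape measure lying flat, 72 x 66 x 36 mm; this point is its centre. Loose.
- magnet_mid (a point): Bystander: red triangular welding magnet lying flat, legs 80 mm, 14 mm thick; this point is its middle. Loose.
Mind the look-alikes: they are no part of the job. Leave any green look-alike of the part that bears socket_d_mid alone.

How it is judged:
By the outcome, as a careful person would: the job done as asked, in the order asked, and still so for the second after the job is handed in, with the robot touching nothing.
It also fails if it takes over 115 s, if anything falls off the work surface, if the arm or the gripper's body presses on something with over 40 N, if the wrist force passes 120 N, or if a joint passes its speed limit or range.

ROBOT

A 6-joint arm with a two-finger parallel gripper is mounted at the origin on the work surface. World frame = base frame: x ahead of the robot, y to its left, z up, the work surface at z = 0. Lengths are in m, angles in degrees, forces in N, time in s.
With the tool pointing down it reaches from about 0.4 to 0.825 m from the base axis. Payload 7 kg.
Tool frame: the origin (TCP) lies on the centre line of the jaws, within the pads' length; the fingertips stand 14 mm ahead of it and the grasp point (between the pads) lies 5 mm behind it; z points along the fingers, y is the line along which they close (so a half turn about z gives the same grasp; the last joint's range is limited). The gripper opens to 88 mm and grips with 3 to 60 N. Pads are 19 mm wide; open, the fingers measure 130 mm over their backs; the gripper's body (78 mm by 193 mm) begins 47 mm behind the grasp point.
Start: joints at [79.761, 20.546, 0.682, 0, -70.136, -16.507], TCP at [0.304, 0.603, 0.241] pointing down, gripper open.
Joint ranges: [-176.03, 176.03], [-82.01, 121.73], [-58.28, 71.71], [-173.87, 95.51], [-174.79, -0.11], [-173.66, 173.66]. Speed limits (degrees/s): [136.94, 136.94, 172.46, 180, 180, 180].

INTERFACE

Orientations are given as [roll, pitch, yaw] about the fixed x, y, z axes, in that order (R = Rz(yaw) Ry(pitch) Rx(roll)).
In Python, from plant import r gives the robot as it stands.
- The arm moves only by the tool send_rows, never from a script. Its argument "steps" is a list of rows, each an object with "dp": the shift along the tool's x, y, z in mm, a list of three; "roll": the turn about the tool's z in rad; "jaw": the opening in per cent of the stroke, from 0 (shut) to 100 (fully open). In form: [{"dp": [tx, ty, tz], "roll": roll, "jaw": jaw}, ...]. A call has 1 to 5 rows; each row is the pose to reach, as a shift and turn from the pose commanded when the call began, along the tool's axes at that moment; what a row does not reach only later rows make up. A row lasts 1/8 s, in which the tool goes at most 62.5 mm and 10.7 degrees, less where a joint would pass 70% of its speed; a pose out of reach is approached as far as the arm can. A call with a gripper value outside its range is refused whole. The fingers move at their own pace and stop on an object; "newtons" is the grip in N (left out, the last holds). Time passes only in rows, so rows that repeat a pose let the fingers close. It gives the time, the measured TCP pose, the force, the opening and the grip force at its end, in the units of the state.
- r.get_state(): the state, without advancing time (a new reading comes with each control period).
- r.capture(name): name is "scene" or "top"; returns a dict with "image" (480x640x3 uint8, blue, green, red), "K" (3x3 intrinsics, pixels), "rvec" (rotation vector, rad) and "tvec" (3), from world to camera coordinates, as OpenCV has them. Camera axes: x right, y down, z forward; pixel columns grow to the right and rows downward; lengths in m; the calibration is good to about 2 mm. A picture is of the moment at which its call begins. There is no depth.
- r.close_job(): hands the job in; it is judged then, once.
The state is a dict: "time_s": time; "joints": joint angles; "qd": joint speeds; "joint_torque": joint torques, N m; "tcp_pos": TCP position; "eef_rot": TCP orientation; "contact_force": force on the tool from outside, world axes, zero at the start; "moment": the same for the moment, N m; "gripper_width": finger opening in m; "gripper_force": force on a finger pad.
Only numpy, scipy, OpenCV 4.12 (cv2) and the standard library are available. Lean on these libraries where they do the work, as an engineer would, in place of code of your own. Each camera call takes 0.05 s, during which the arm holds its last target. There are 200 camera calls.

## Working session

There is one attempt and no reset: what is moved stays moved. The work goes in short steps, Python scripts to look and compute and a tool call to move; the robot and the scene stay as the last step left them, time stands still between calls to the robot, and variables do not carry over. Pictures are saved under pics/ and viewed, at most 14 in all, crops included, and the job is handed in when it is done.

Besides the shell and the picture viewer there is one more tool, called after "Call:" as a command line: name --argument value ..., lists and objects as JSON in quotes. send_rows: Moves the arm, as the interface text tells. Its arguments: {"type":"object","properties":{"steps":{"type":"array","items":{"type":"object","properties":{"dp":{"type":"array","items":{"type":"number"}},"roll":{"type":"number"},"jaw":{"type":"number"}}}},"newtons":{"type":"number"}},"required":["steps"]}

```bash
mkdir -p pics; ls; python3 - <<'E'
from plant import r
import cv2,pickle
s=r.get_state();print({k:s[k] for k in('time_s','joints','tcp_pos','eef_rot','gripper_width')})
d={}
for n in('scene','top'):
    c=r.capture(n);d[n]=c;cv2.imwrite(f'pics/{n}0.png',c['image']);print(n,c['K'],c['rvec'],c['tvec'])
pickle.dump(d,open('c0.pkl','wb'))
E
```

```text
pics
{'time_s': 0.0, 'joints': array([ 7.97621864e+01,  2.05921294e+01,  6.31354907e-01, -2.09225898e-02,
       -7.01358715e+01, -1.65072629e+01]), 'tcp_pos': array([0.3035644 , 0.6023389 , 0.23959394]), 'eef_rot': array([ 1.79901748e+02, -8.60587616e-03, -2.67521950e+01]), 'gripper_width': 0.0872172095343005}
scene [[467.03278267   0.         318.78500284]
 [  0.         467.03278267 240.46163264]
 [  0.           0.           1.        ]] [ 2.12598966  1.08427292 -0.45158288] [-0.37357733 -0.2567234   1.20672955]
top [[450.35680838   0.         317.60135095]
 [  0.         450.35680838 241.22485536]
 [  0.           0.           1.        ]] [ 2.10579481 -2.1321868   0.20373842] [0.0679652  0.56952857 0.9224449 ]
```

View pics/scene0.png

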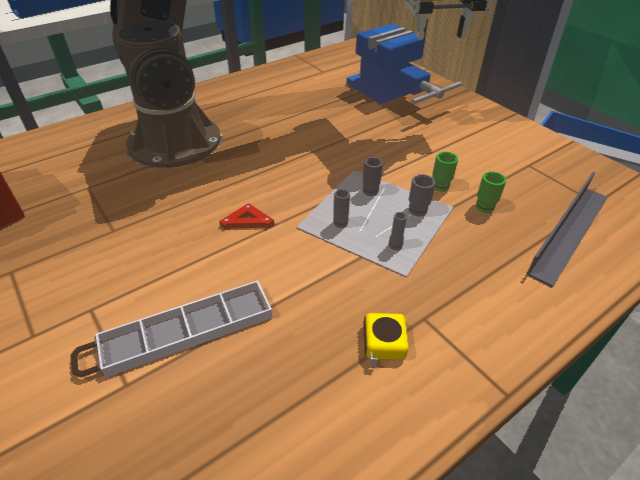

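View pics/top0.png

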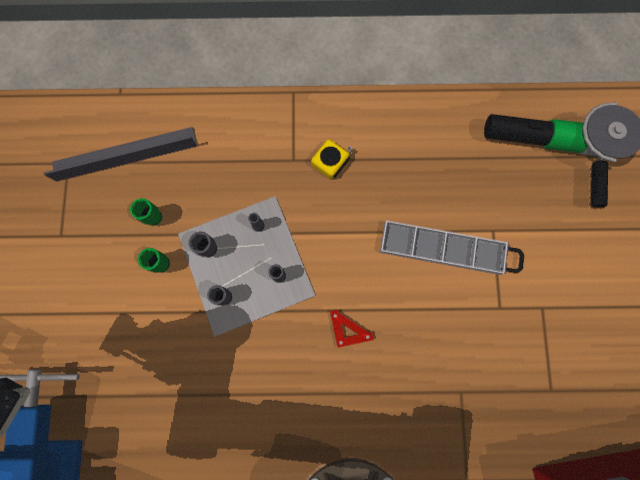

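Scene view: sockets with mouths near b (342,195), c (373,162), d (423,180), a (399,215), and the tray at (95–270, 285–375) with its handle to the left. In the top view they are a (254,219), b (276,271), c (218,294), d (200,243), and the tray runs (385,222)–(507,272) with its handle on the right. The green look-alikes are at (146,211) and (153,260).

```bash
python3 - <<'E'
import cv2,pickle,numpy as np
d=pickle.load(open('c0.pkl','rb'))
def crop(n,x0,y0,w,h,f):
    return cv2.resize(d[n]['image'][y0:y0+h,x0:x0+w],None,fx=f,fy=f,interpolation=cv2.INTER_CUBIC)
a=crop('top',180,200,130,110,6);b=crop('scene',320,145,130,110,6)
cv2.imwrite('pics/t1.png',cv2.convertScaleAbs(a,alpha=1.8)[:600]);cv2.imwrite('pics/s1.png',cv2.convertScaleAbs(b,alpha=1.8)[:600])
a=crop('top',375,210,160,70,5);b=crop('scene',60,275,220,110,3.6)
cv2.imwrite('pics/tt.png',a)
cv2.imwrite('pics/st.png',b)
E
```

```text
(no output)
```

View pics/t1.png

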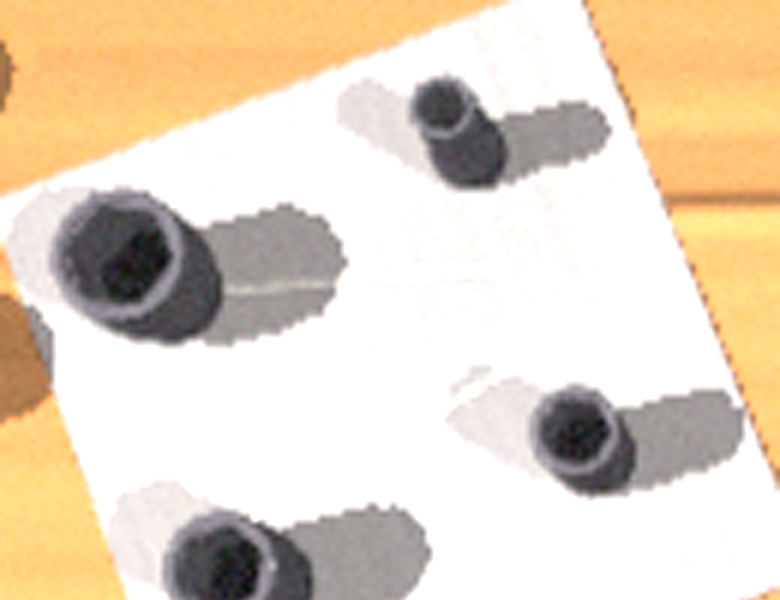

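View pics/s1.png

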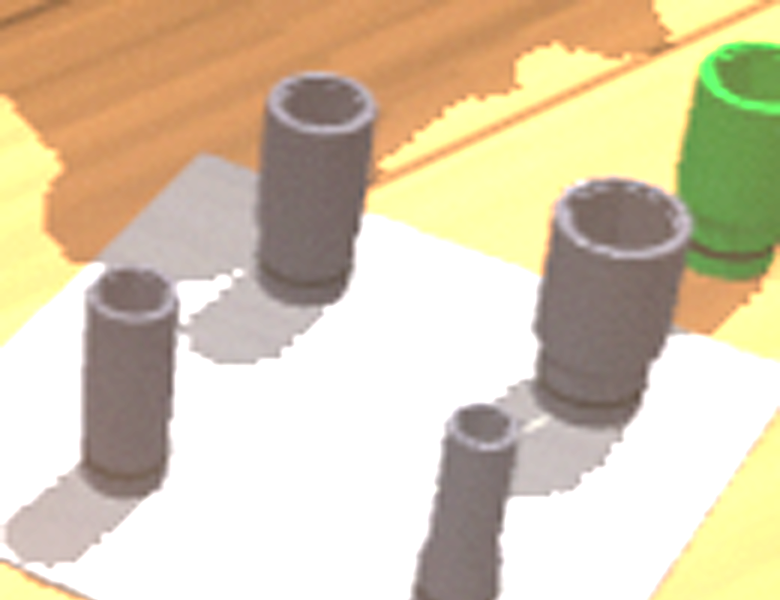

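View pics/tt.png

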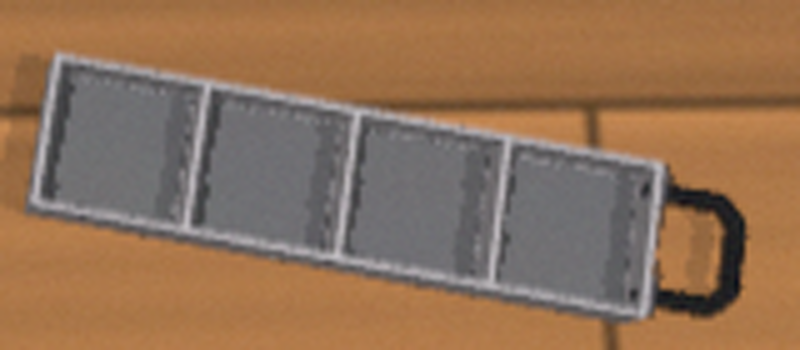

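View pics/st.png

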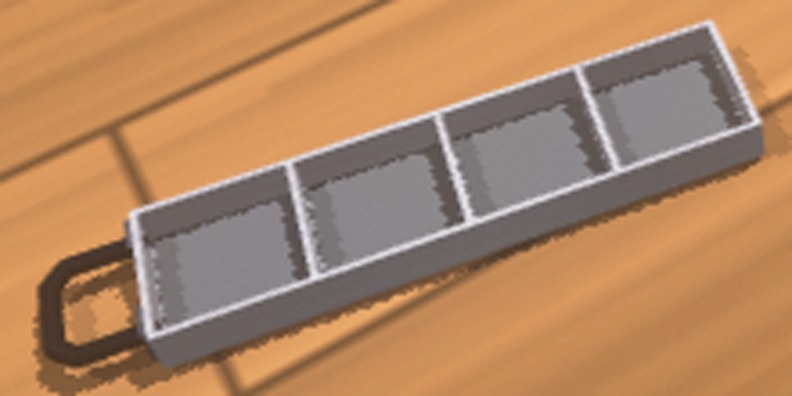

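The crops show the rim centres and the tray's top corners. Top crop: a (443,105), b (576,431), c (222,564), d (121,252). Scene crop: a (482,425), b (132,294), c (320,102), d (622,217). Next I triangulate them.

```bash
cat >h.py <<'E'
import cv2,pickle,numpy as np
def cam(c):
    R=cv2.Rodrigues(np.array(c['rvec'],float))[0];return c['K'],R,np.array(c['tvec'],float).reshape(3)
def ray(c,uv):
    K,R,t=cam(c);return -R.T@t,R.T@np.linalg.inv(K)@[uv[0],uv[1],1]
def onz(c,uv,z):
    o,d=ray(c,uv);return o+d*(z-o[2])/d[2]
def tri(c1,u1,c2,u2):
    P=[c['K']@np.c_[cam(c)[1],cam(c)[2]] for c in(c1,c2)]
    X=cv2.triangulatePoints(*P,np.array(u1,float),np.array(u2,float)).ravel();X=X[:3]/X[3]
    e=[np.linalg.norm(cv2.projectPoints(X,c['rvec'],np.array(c['tvec'],float),c['K'],None)[0].ravel()-u) for c,u in((c1,u1),(c2,u2))]
    return X,max(e)
E
python3 - <<'E'
from h import *
d=pickle.load(open('c0.pkl','rb'));T,S=d['top'],d['scene']
f=lambda u,o,s:(np.array(u)+.5)/s-.5+o
np.set_printoptions(precision=4,suppress=True)
t=dict(a=(443,105),b=(576,431),c=(222,564),d=(121,252));s=dict(a=(482,425),b=(132,294),c=(320,102),d=(622,217))
for k in t:
    u,v=f(t[k],(180,200),6),f(s[k],(320,145),6)
    print(k,*tri(T,u,S,v),onz(T,u,.083),onz(S,v,.083))
# tray corners (handle end first)
tc=[(664,163),(645,316),(58,58),(33,205)];sc=[(152,335),(135,213),(757,124),(710,25)]
P=[]
for a,b in zip(tc,sc):
    u,v=f(a,(375,210),5),f(b,(60,275),3.6)
    X,e=tri(T,u,S,v);P.append(X);print(X,e,onz(T,u,.024),onz(S,v,.024))
P=np.array(P);h=P[:2].mean(0);g=P[2:].mean(0);print('len',np.linalg.norm(h-g),np.linalg.norm(P[0]-P[1]))
y=(h-g)/np.linalg.norm(h-g);m=(h+g)/2
print('yaw y-axis',np.degrees(np.arctan2(y[1],y[0])))
for i in range(4):print('bay',i+1,m+y*(.102-.068*i))
print('tape',onz(T,(331,158),.036),'magnet',onz(T,(350,330),.014))
E
```

```text
a [0.6195 0.1975 0.0831] 0.2971132264399316 [0.6191 0.197  0.083 ] [0.6196 0.1982 0.083 ]
b [0.5026 0.15   0.0818] 0.4306629393444085 [0.502  0.1491 0.083 ] [0.5041 0.1498 0.083 ]
c [0.4577 0.2707 0.0841] 0.23997093109344553 [0.4575 0.2706 0.083 ] [0.4567 0.2723 0.083 ]
d [0.568  0.3103 0.083 ] 0.4769063343741512 [0.5673 0.3095 0.083 ] [0.5683 0.3113 0.083 ]
[ 0.5689 -0.3608  0.0267] 1.2871592401030318 [ 0.5688 -0.3639  0.024 ] [ 0.5681 -0.3594  0.024 ]
[ 0.5008 -0.3474  0.0237] 1.1198889391045284 [ 0.5002 -0.3491  0.024 ] [ 0.5022 -0.346   0.024 ]
[ 0.6213 -0.0943  0.0225] 0.41039700932448536 [ 0.6206 -0.0948  0.024 ] [ 0.6227 -0.0943  0.024 ]
[ 0.5542 -0.0804  0.0212] 0.45889500130393795 [ 0.5533 -0.0808  0.024 ] [ 0.5569 -0.0808  0.024 ]
len 0.2719140899057917 0.06955070158614822
yaw y-axis -101.22738823001825
bay 1 [ 0.5415 -0.3208  0.0248]
bay 2 [ 0.5547 -0.2541  0.0239]
bay 3 [ 0.5679 -0.1874  0.0231]
bay 4 [ 0.5812 -0.1207  0.0223]
tape [0.7686 0.0277 0.036 ] magnet [ 0.3803 -0.0073  0.014 ]
```

The triangulated heights agree with the text. I'll use one yaw (-101.2°, jaws across the tray row) for every pick and place, starting with socket a.

Call:
send_rows --steps '[{"dp": [55,26,6],"roll": 0.17,"jaw": 100},{"dp": [110,52,12],"roll": 0.34,"jaw": 100},{"dp": [165,78,18],"roll": 0.51,"jaw": 100},{"dp": [220,104,24],"roll": 0.68,"jaw": 100},{"dp": [275,130,30],"roll": 0.85,"jaw": 100}]' --newtons 40

```text
time_s: 0.72
tcp_pos: [0.4916, 0.3612, 0.2102]
eef_rot: [180.0, -0.0, -75.8]
contact_force: [0.8, 0.3, 0.1]
gripper_width: 0.0881
gripper_force: 0.0
```

```bash
cat >to.py <<'E'
# print tool-frame shift (mm) and roll (rad) from the measured pose to a named target
import sys,numpy as np
from scipy.spatial.transform import Rotation as Ro
from plant import r
P=dict(a=(.6195,.1975),b=(.5026,.150),c=(.4577,.2707),d=(.568,.3103),b1=(.5415,-.3208),b2=(.5547,-.2541),b3=(.5679,-.1874),b4=(.5812,-.1207))
s=r.get_state();R=Ro.from_euler('xyz',s['eef_rot'],degrees=True)
n,z=sys.argv[1],float(sys.argv[2])
d=R.inv().apply(np.r_[P[n],z]-s['tcp_pos'])*1000
roll=np.radians((s['eef_rot'][2]+101.2+180)%360-180)
print(round(s['time_s'],2),np.round(s['tcp_pos'],4),np.round(s['eef_rot'],1),'w',round(s['gripper_width'],4),'gf',np.round(s['gripper_force'],1),'F',np.round(s['contact_force'],1))
print('dp',np.round(d,1),'roll',round(roll,3))
E
python3 to.py a .18
```

```text
0.72 [0.4916 0.3612 0.2102] [180.   -0.  -75.8] w 0.0881 gf 0.0 F [0.8 0.3 0.1]
dp [190.1 -83.7  30.2] roll 0.444
```

Call:
send_rows --steps '[{"dp": [48,-21,8],"roll": 0.15,"jaw": 100},{"dp": [96,-42,16],"roll": 0.3,"jaw": 100},{"dp": [144,-63,24],"roll": 0.444,"jaw": 100},{"dp": [190,-84,30],"roll": 0.444,"jaw": 100},{"dp": [190,-84,30],"roll": 0.444,"jaw": 100}]'

```text
time_s: 1.35
tcp_pos: [0.621, 0.1969, 0.179]
eef_rot: [179.9, -0.1, -101.1]
contact_force: [-0.7, 0.8, -0.1]
gripper_width: 0.0876
gripper_force: 0.0
```

```bash
python3 to.py a .056
```

```text
1.35 [0.621  0.1969 0.179 ] [ 1.799e+02 -1.000e-01 -1.011e+02] w 0.0876 gf 0.0 F [-0.7  0.8 -0.1]
dp [ -0.5   1.3 123. ] roll 0.001
```

Call:
send_rows --steps '[{"dp": [0,1,50],"roll": 0,"jaw": 100},{"dp": [0,1,90],"roll": 0,"jaw": 100},{"dp": [0,1,115],"roll": 0,"jaw": 100},{"dp": [0,1,123],"roll": 0,"jaw": 100},{"dp": [0,1,123],"roll": 0,"jaw": 40}]'

```text
time_s: 1.98
tcp_pos: [0.6188, 0.2006, 0.0576]
eef_rot: [180.0, -0.0, -100.9]
contact_force: [0.2, -0.7, 0.4]
gripper_width: 0.0823
gripper_force: 0.0
```

Call:
send_rows --steps '[{"dp": [0,0,0],"roll": 0,"jaw": 20},{"dp": [0,0,0],"roll": 0,"jaw": 10},{"dp": [0,0,0],"roll": 0,"jaw": 0},{"dp": [0,0,0],"roll": 0,"jaw": 0},{"dp": [0,0,0],"roll": 0,"jaw": 0}]'

```text
time_s: 2.6
tcp_pos: [0.6189, 0.2003, 0.0577]
eef_rot: [-180.0, 0.0, -100.9]
contact_force: [0.0, 0.2, 0.4]
gripper_width: 0.0331
gripper_force: 0.0
```

Call:
send_rows --steps '[{"dp": [2.5,0,0],"roll": 0,"jaw": 20},{"dp": [2.5,0,0],"roll": 0,"jaw": 0},{"dp": [2.5,0,0],"roll": 0,"jaw": 0},{"dp": [2.5,0,0],"roll": 0,"jaw": 0}]'

```text
time_s: 3.1
tcp_pos: [0.6184, 0.1978, 0.0575]
eef_rot: [180.0, -0.0, -100.9]
contact_force: [-0.1, 0.1, -1.0]
gripper_width: 0.0236
gripper_force: 40.0
```

Call:
send_rows --steps '[{"dp": [0,0,-10],"roll": 0,"jaw": 0},{"dp": [0,0,-50],"roll": 0,"jaw": 0},{"dp": [0,0,-95],"roll": 0,"jaw": 0},{"dp": [0,0,-105],"roll": 0,"jaw": 0}]'

```text
time_s: 3.6
tcp_pos: [0.6201, 0.1987, 0.1669]
eef_rot: [-179.7, 0.2, -100.9]
contact_force: [-0.6, -0.7, -2.1]
gripper_width: 0.0234
gripper_force: 40.0
```

```bash
python3 to.py b1 .160
```

```text
3.6 [0.6201 0.1987 0.1669] [-179.7    0.2 -100.9] w 0.0234 gf 40.0 F [-0.6 -0.7 -2.1]
dp [525.  -20.7   5. ] roll 0.006
```

Call:
send_rows --steps '[{"dp": [50,-2,3],"roll": 0.006,"jaw": 0},{"dp": [105,-4,5],"roll": 0.006,"jaw": 0},{"dp": [160,-6,5],"roll": 0.006,"jaw": 0},{"dp": [215,-8,5],"roll": 0.006,"jaw": 0},{"dp": [270,-10,5],"roll": 0.006,"jaw": 0}]'

```text
time_s: 4.22
tcp_pos: [0.5764, -0.0708, 0.1574]
eef_rot: [180.0, -0.0, -101.2]
contact_force: [0.7, 0.5, -1.1]
gripper_width: 0.0232
gripper_force: 40.0
```

Call:
send_rows --steps '[{"dp": [60,-3,0],"roll": 0,"jaw": 0},{"dp": [120,-5,0],"roll": 0,"jaw": 0},{"dp": [180,-7,0],"roll": 0,"jaw": 0},{"dp": [235,-10,0],"roll": 0,"jaw": 0},{"dp": [255,-11,0],"roll": 0,"jaw": 0}]'

```text
time_s: 4.85
tcp_pos: [0.537, -0.3239, 0.1569]
eef_rot: [179.9, 0.0, -101.4]
contact_force: [0.3, 0.8, -0.7]
gripper_width: 0.0234
gripper_force: 40.0
```

Call:
send_rows --steps '[{"dp": [0,0,0],"roll": 0,"jaw": 0}]'

```text
time_s: 4.97
tcp_pos: [0.5376, -0.3224, 0.1569]
eef_rot: [179.9, 0.0, -101.4]
contact_force: [0.7, 0.7, -1.6]
gripper_width: 0.0235
gripper_force: 40.0
```

```bash
python3 to.py b1 .061
```

```text
4.97 [ 0.5376 -0.3224  0.1569] [ 179.9    0.  -101.4] w 0.0235 gf 40.0 F [ 0.7  0.7 -1.6]
dp [-2.3 -3.6 95.9] roll -0.003
```

Call:
send_rows --steps '[{"dp": [-2,-3.6,35],"roll": 0,"jaw": 0},{"dp": [-2,-3.6,65],"roll": 0,"jaw": 0},{"dp": [-2,-3.6,83],"roll": 0,"jaw": 0},{"dp": [-2,-3.6,90],"roll": 0,"jaw": 0},{"dp": [-2,-3.6,94],"roll": 0,"jaw": 0}]'

```text
time_s: 5.6
tcp_pos: [0.543, -0.3199, 0.064]
eef_rot: [-180.0, -0.0, -101.2]
contact_force: [0.5, -0.5, -1.3]
gripper_width: 0.0236
gripper_force: 40.0
```

Call:
send_rows --steps '[{"dp": [0,0,1.5],"roll": 0,"jaw": 0},{"dp": [0,0,1.5],"roll": 0,"jaw": 0}]'

```text
time_s: 5.85
tcp_pos: [0.5427, -0.3203, 0.0627]
eef_rot: [-179.9, -0.0, -101.2]
contact_force: [0.6, -0.1, -1.4]
gripper_width: 0.0233
gripper_force: 40.0
```

Call:
send_rows --steps '[{"dp": [0,0,1],"roll": 0,"jaw": 0},{"dp": [0,0,1],"roll": 0,"jaw": 0}]'

```text
time_s: 6.1
tcp_pos: [0.5423, -0.3202, 0.0612]
eef_rot: [-180.0, -0.0, -101.2]
contact_force: [0.3, -0.3, -2.3]
gripper_width: 0.0237
gripper_force: 40.0
```

Call:
send_rows --steps '[{"dp": [0,0,1],"roll": 0,"jaw": 0},{"dp": [0,0,1],"roll": 0,"jaw": 0}]'

```text
time_s: 6.35
tcp_pos: [0.5425, -0.3203, 0.0605]
eef_rot: [-180.0, -0.0, -101.2]
contact_force: [-1.0, -0.1, 2.3]
gripper_width: 0.0236
gripper_force: 40.0
```

Contact at z 0.0605. Releasing and rising.

Call:
send_rows --steps '[{"dp": [0,0,0],"roll": 0,"jaw": 32},{"dp": [0,0,0],"roll": 0,"jaw": 60},{"dp": [0,0,0],"roll": 0,"jaw": 60},{"dp": [0,0,-50],"roll": 0,"jaw": 70},{"dp": [0,0,-100],"roll": 0,"jaw": 80}]'

```text
time_s: 6.98
tcp_pos: [0.5419, -0.3201, 0.1606]
eef_rot: [179.9, -0.0, -101.2]
contact_force: [2.0, -0.8, -0.4]
gripper_width: 0.0624
gripper_force: 0.0
```

```bash
python3 to.py b .160
```

```text
6.97 [ 0.5419 -0.3201  0.1606] [ 179.9   -0.  -101.2] w 0.0624 gf 0.0 F [ 2.  -0.8 -0.4]
dp [-453.5  130.1    0.8] roll -0.0
```

Call:
send_rows --steps '[{"dp": [-50,14,0],"roll": 0,"jaw": 100},{"dp": [-105,30,0],"roll": 0,"jaw": 100},{"dp": [-160,46,0],"roll": 0,"jaw": 100},{"dp": [-220,63,0],"roll": 0,"jaw": 100},{"dp": [-280,80,0],"roll": 0,"jaw": 100}]'

```text
time_s: 7.6
tcp_pos: [0.5181, -0.0282, 0.1603]
eef_rot: [-180.0, 0.0, -101.2]
contact_force: [0.9, 0.6, -0.2]
gripper_width: 0.088
gripper_force: 0.0
```

Call:
send_rows --steps '[{"dp": [-60,17,0],"roll": 0,"jaw": 100},{"dp": [-120,35,0],"roll": 0,"jaw": 100},{"dp": [-160,46,0],"roll": 0,"jaw": 100},{"dp": [-173.5,50,0],"roll": 0,"jaw": 100},{"dp": [-173.5,50,0],"roll": 0,"jaw": 100}]'

```text
time_s: 8.22
tcp_pos: [0.5029, 0.1505, 0.1599]
eef_rot: [180.0, -0.0, -101.1]
contact_force: [0.5, -0.7, 0.6]
gripper_width: 0.0876
gripper_force: 0.0
```

```bash
python3 to.py b .057
```

```text
8.22 [0.5029 0.1505 0.1599] [ 180.    -0.  -101.1] w 0.0876 gf 0.0 F [ 0.5 -0.7  0.6]
dp [  0.5   0.2 102.9] roll 0.001
```

Call:
send_rows --steps '[{"dp": [0,0,45],"roll": 0,"jaw": 100},{"dp": [0,0,80],"roll": 0,"jaw": 100},{"dp": [0,0,103],"roll": 0,"jaw": 90},{"dp": [0,0,103],"roll": 0,"jaw": 40},{"dp": [0,0,103],"roll": 0,"jaw": 20}]'

```text
time_s: 8.85
tcp_pos: [0.5038, 0.1495, 0.0579]
eef_rot: [-180.0, 0.0, -101.3]
contact_force: [0.3, 0.1, 1.3]
gripper_width: 0.0644
gripper_force: 0.0
```

Call:
send_rows --steps '[{"dp": [0,0,0],"roll": 0,"jaw": 0},{"dp": [0,0,0],"roll": 0,"jaw": 0},{"dp": [0,0,0],"roll": 0,"jaw": 0},{"dp": [0,0,0],"roll": 0,"jaw": 0},{"dp": [0,0,0],"roll": 0,"jaw": 0}]'

```text
time_s: 9.48
tcp_pos: [0.5032, 0.1501, 0.0574]
eef_rot: [-180.0, 0.0, -101.2]
contact_force: [-2.1, 0.9, 5.3]
gripper_width: 0.0311
gripper_force: 40.0
```

Call:
send_rows --steps '[{"dp": [0,0,-10],"roll": 0,"jaw": 0},{"dp": [0,0,-50],"roll": 0,"jaw": 0},{"dp": [0,0,-95],"roll": 0,"jaw": 0},{"dp": [0,0,-105],"roll": 0,"jaw": 0},{"dp": [0,0,-105],"roll": 0,"jaw": 0}]'

```text
time_s: 10.1
tcp_pos: [0.503, 0.15, 0.1624]
eef_rot: [-180.0, 0.1, -101.2]
contact_force: [-0.5, -0.4, -3.9]
gripper_width: 0.0306
gripper_force: 40.0
```

```bash
python3 to.py b2 .160
```

```text
10.1 [0.503  0.15   0.1624] [-1.800e+02  1.000e-01 -1.012e+02] w 0.0306 gf 40.0 F [-0.5 -0.4 -3.9]
dp [ 386.3 -129.5    2. ] roll -0.001
```

Call:
send_rows --steps '[{"dp": [45,-15,1],"roll": 0,"jaw": 0},{"dp": [100,-33,2],"roll": 0,"jaw": 0},{"dp": [155,-52,2],"roll": 0,"jaw": 0},{"dp": [210,-70,2],"roll": 0,"jaw": 0},{"dp": [265,-89,2],"roll": 0,"jaw": 0}]'

```text
time_s: 10.72
tcp_pos: [0.5377, -0.1291, 0.1581]
eef_rot: [179.8, -0.0, -101.2]
contact_force: [0.9, 0.3, -1.8]
gripper_width: 0.0307
gripper_force: 40.0
```

Call:
send_rows --steps '[{"dp": [55,-18,0],"roll": 0,"jaw": 0},{"dp": [100,-34,0],"roll": 0,"jaw": 0},{"dp": [121,-40.5,0],"roll": 0,"jaw": 0},{"dp": [121,-40.5,0],"roll": 0,"jaw": 0},{"dp": [121,-40.5,0],"roll": 0,"jaw": 0}]'

```text
time_s: 11.35
tcp_pos: [0.5541, -0.2534, 0.1585]
eef_rot: [179.8, 0.0, -101.3]
contact_force: [0.7, -0.3, -2.6]
gripper_width: 0.0309
gripper_force: 40.0
```

```bash
python3 to.py b2 .063
```

```text
11.35 [ 0.5541 -0.2534  0.1585] [ 179.8    0.  -101.3] w 0.0309 gf 40.0 F [ 0.7 -0.3 -2.6]
dp [ 0.6 -1.  95.5] roll -0.001
```

Call:
send_rows --steps '[{"dp": [0.6,-1,35],"roll": 0,"jaw": 0},{"dp": [0.6,-1,65],"roll": 0,"jaw": 0},{"dp": [0.6,-1,85],"roll": 0,"jaw": 0},{"dp": [0.6,-1,92],"roll": 0,"jaw": 0},{"dp": [0.6,-1,95],"roll": 0,"jaw": 0}]'

```text
time_s: 11.98
tcp_pos: [0.5561, -0.254, 0.0651]
eef_rot: [180.0, -0.0, -101.2]
contact_force: [0.0, 1.2, -2.1]
gripper_width: 0.0306
gripper_force: 40.0
```

Call:
send_rows --steps '[{"dp": [0,0,1],"roll": 0,"jaw": 0},{"dp": [0,0,2],"roll": 0,"jaw": 0}]'

```text
time_s: 12.22
tcp_pos: [0.5563, -0.2547, 0.0638]
eef_rot: [-179.9, 0.0, -101.2]
contact_force: [0.6, -0.2, -2.3]
gripper_width: 0.0306
gripper_force: 40.0
```

Call:
send_rows --steps '[{"dp": [0,0,1],"roll": 0,"jaw": 0},{"dp": [0,0,1],"roll": 0,"jaw": 0}]'

```text
time_s: 12.48
tcp_pos: [0.5558, -0.2547, 0.0622]
eef_rot: [-180.0, 0.0, -101.2]
contact_force: [-0.7, -0.5, -1.5]
gripper_width: 0.0311
gripper_force: 40.0
```

Contact is expected at about 0.0605.

Call:
send_rows --steps '[{"dp": [0,0,1],"roll": 0,"jaw": 0},{"dp": [0,0,1.5],"roll": 0,"jaw": 0}]'

```text
time_s: 12.72
tcp_pos: [0.5558, -0.2547, 0.0605]
eef_rot: [180.0, 0.0, -101.2]
contact_force: [1.2, 0.2, -0.8]
gripper_width: 0.0305
gripper_force: 40.0
```

Call:
send_rows --steps '[{"dp": [0,0,0.5],"roll": 0,"jaw": 0},{"dp": [0,0,0.5],"roll": 0,"jaw": 0}]'

```text
time_s: 12.98
tcp_pos: [0.5558, -0.2547, 0.0605]
eef_rot: [-180.0, -0.0, -101.2]
contact_force: [-2.6, 0.8, 4.4]
gripper_width: 0.0309
gripper_force: 40.0
```

Call:
send_rows --steps '[{"dp": [0,0,0],"roll": 0,"jaw": 40},{"dp": [0,0,0],"roll": 0,"jaw": 65},{"dp": [0,0,0],"roll": 0,"jaw": 70},{"dp": [0,0,-50],"roll": 0,"jaw": 70},{"dp": [0,0,-100],"roll": 0,"jaw": 80}]'

```text
time_s: 13.6
tcp_pos: [0.5555, -0.2546, 0.1606]
eef_rot: [179.9, -0.0, -101.2]
contact_force: [1.2, -0.3, -0.3]
gripper_width: 0.0661
gripper_force: 0.0
```

```bash
python3 to.py c .160
```

```text
13.6 [ 0.5555 -0.2546  0.1606] [ 179.9   -0.  -101.2] w 0.0661 gf 0.0 F [ 1.2 -0.3 -0.3]
dp [-496.3  198.2    0.9] roll -0.0
```

Call:
send_rows --steps '[{"dp": [-45,18,0],"roll": 0,"jaw": 100},{"dp": [-100,40,0],"roll": 0,"jaw": 100},{"dp": [-155,62,0],"roll": 0,"jaw": 100},{"dp": [-210,84,0],"roll": 0,"jaw": 100},{"dp": [-265,106,0],"roll": 0,"jaw": 100}]'

```text
time_s: 14.22
tcp_pos: [0.5031, 0.0277, 0.1603]
eef_rot: [-180.0, 0.0, -101.2]
contact_force: [0.9, -0.1, 0.1]
gripper_width: 0.0879
gripper_force: 0.0
```

Call:
send_rows --steps '[{"dp": [-55,22,0],"roll": 0,"jaw": 100},{"dp": [-110,44,0],"roll": 0,"jaw": 100},{"dp": [-165,66,0],"roll": 0,"jaw": 100},{"dp": [-215,86,0],"roll": 0,"jaw": 100},{"dp": [-231,92,0],"roll": 0,"jaw": 100}]'

```text
time_s: 14.85
tcp_pos: [0.4577, 0.2732, 0.1601]
eef_rot: [-180.0, 0.0, -101.1]
contact_force: [0.0, -1.0, -0.5]
gripper_width: 0.0878
gripper_force: 0.0
```

Call:
send_rows --steps '[{"dp": [0,0,0],"roll": 0,"jaw": 100},{"dp": [0,0,0],"roll": 0,"jaw": 100}]'

```text
time_s: 15.1
tcp_pos: [0.4582, 0.2694, 0.1599]
eef_rot: [180.0, -0.0, -101.3]
contact_force: [0.7, 0.3, -0.1]
gripper_width: 0.0875
gripper_force: 0.0
```

```bash
python3 to.py c .057
```

```text
15.1 [0.4582 0.2694 0.1599] [ 180.    -0.  -101.3] w 0.0875 gf 0.0 F [ 0.7  0.3 -0.1]
dp [ -1.2   0.7 102.9] roll -0.001
```

Call:
send_rows --steps '[{"dp": [-1,0.5,45],"roll": 0,"jaw": 100},{"dp": [-1,0.5,80],"roll": 0,"jaw": 100},{"dp": [-1,0.5,103],"roll": 0,"jaw": 95},{"dp": [-1,0.5,103],"roll": 0,"jaw": 60},{"dp": [-1,0.5,103],"roll": 0,"jaw": 30}]'

```text
time_s: 15.72
tcp_pos: [0.4586, 0.2712, 0.058]
eef_rot: [-180.0, 0.0, -101.3]
contact_force: [-0.1, -0.2, 0.8]
gripper_width: 0.069
gripper_force: 0.0
```

Call:
send_rows --steps '[{"dp": [0,0,0],"roll": 0,"jaw": 10},{"dp": [0,0,0],"roll": 0,"jaw": 0},{"dp": [0,0,0],"roll": 0,"jaw": 0},{"dp": [0,0,0],"roll": 0,"jaw": 0},{"dp": [0,0,0],"roll": 0,"jaw": 0}]'

```text
time_s: 16.35
tcp_pos: [0.4581, 0.2717, 0.0575]
eef_rot: [-180.0, 0.0, -101.2]
contact_force: [-1.6, 0.9, 5.2]
gripper_width: 0.0394
gripper_force: 39.9
```

Call:
send_rows --steps '[{"dp": [0,0,-10],"roll": 0,"jaw": 0},{"dp": [0,0,-50],"roll": 0,"jaw": 0},{"dp": [0,0,-95],"roll": 0,"jaw": 0},{"dp": [0,0,-105],"roll": 0,"jaw": 0},{"dp": [0,0,-105],"roll": 0,"jaw": 0}]'

```text
time_s: 16.98
tcp_pos: [0.4577, 0.2715, 0.1623]
eef_rot: [-180.0, 0.1, -101.2]
contact_force: [0.6, 0.6, -3.1]
gripper_width: 0.0394
gripper_force: 39.9
```

```bash
python3 to.py b3 .160
```

```text
16.98 [0.4577 0.2715 0.1623] [-1.800e+02  1.000e-01 -1.012e+02] w 0.0394 gf 39.9 F [ 0.6  0.6 -3.1]
dp [ 428.6 -197.6    1.9] roll -0.001
```

Call:
send_rows --steps '[{"dp": [43,-20,1],"roll": 0,"jaw": 0},{"dp": [90,-41,2],"roll": 0,"jaw": 0},{"dp": [140,-65,2],"roll": 0,"jaw": 0},{"dp": [190,-88,2],"roll": 0,"jaw": 0},{"dp": [240,-111,2],"roll": 0,"jaw": 0}]'

```text
time_s: 17.6
tcp_pos: [0.5191, 0.0125, 0.1582]
eef_rot: [179.8, -0.1, -101.2]
contact_force: [0.4, -0.2, -2.1]
gripper_width: 0.0392
gripper_force: 39.9
```

Call:
send_rows --steps '[{"dp": [50,-23,0],"roll": 0,"jaw": 0},{"dp": [100,-46,0],"roll": 0,"jaw": 0},{"dp": [150,-69,0],"roll": 0,"jaw": 0},{"dp": [180,-83,0],"roll": 0,"jaw": 0},{"dp": [188.5,-86.5,0],"roll": 0,"jaw": 0}]'

```text
time_s: 18.23
tcp_pos: [0.5671, -0.1891, 0.1574]
eef_rot: [179.8, -0.0, -101.4]
contact_force: [1.0, 1.3, -3.4]
gripper_width: 0.0395
gripper_force: 39.9
```

Call:
send_rows --steps '[{"dp": [0,0,0],"roll": 0,"jaw": 0},{"dp": [0,0,0],"roll": 0,"jaw": 0}]'

```text
time_s: 18.48
tcp_pos: [0.5677, -0.1863, 0.1594]
eef_rot: [179.9, 0.0, -101.2]
contact_force: [0.3, 0.2, -1.9]
gripper_width: 0.0395
gripper_force: 39.9
```

```bash
python3 to.py b3 .063
```

```text
18.48 [ 0.5677 -0.1863  0.1594] [ 179.9    0.  -101.2] w 0.0395 gf 39.9 F [ 0.3  0.2 -1.9]
dp [ 1.  -0.5 96.4] roll 0.0
```

Call:
send_rows --steps '[{"dp": [1,0,35],"roll": 0,"jaw": 0},{"dp": [1,0,65],"roll": 0,"jaw": 0},{"dp": [1,0,85],"roll": 0,"jaw": 0},{"dp": [1,0,93],"roll": 0,"jaw": 0},{"dp": [1,0,96],"roll": 0,"jaw": 0}]'

```text
time_s: 19.1
tcp_pos: [0.5682, -0.1876, 0.0642]
eef_rot: [-180.0, -0.0, -101.2]
contact_force: [0.2, -0.1, -2.5]
gripper_width: 0.0394
gripper_force: 39.9
```

Call:
send_rows --steps '[{"dp": [0,0,1],"roll": 0,"jaw": 0},{"dp": [0,0,1.5],"roll": 0,"jaw": 0},{"dp": [0,0,1.5],"roll": 0,"jaw": 0}]'

```text
time_s: 19.48
tcp_pos: [0.5683, -0.1883, 0.0631]
eef_rot: [-179.9, 0.0, -101.2]
contact_force: [-0.2, 0.8, -2.8]
gripper_width: 0.0396
gripper_force: 39.9
```

Call:
send_rows --steps '[{"dp": [0,0,1],"roll": 0,"jaw": 0},{"dp": [0,0,1.5],"roll": 0,"jaw": 0},{"dp": [0,0,1.5],"roll": 0,"jaw": 0}]'

```text
time_s: 19.85
tcp_pos: [0.568, -0.1883, 0.061]
eef_rot: [180.0, -0.0, -101.2]
contact_force: [-0.2, 0.7, -2.1]
gripper_width: 0.0396
gripper_force: 39.9
```

Call:
send_rows --steps '[{"dp": [0,0,0.6],"roll": 0,"jaw": 0},{"dp": [0,0,1],"roll": 0,"jaw": 0}]'

```text
time_s: 20.1
tcp_pos: [0.5681, -0.1883, 0.0605]
eef_rot: [-180.0, -0.0, -101.2]
contact_force: [-2.6, 1.3, 5.4]
gripper_width: 0.0395
gripper_force: 39.9
```

Call:
send_rows --steps '[{"dp": [0,0,0],"roll": 0,"jaw": 50},{"dp": [0,0,0],"roll": 0,"jaw": 75},{"dp": [0,0,0],"roll": 0,"jaw": 80},{"dp": [0,0,-50],"roll": 0,"jaw": 80},{"dp": [0,0,-100],"roll": 0,"jaw": 80}]'

```text
time_s: 20.72
tcp_pos: [0.5677, -0.1883, 0.1607]
eef_rot: [179.9, -0.0, -101.2]
contact_force: [1.1, 0.0, -0.9]
gripper_width: 0.0697
gripper_force: 0.0
```

```bash
python3 to.py d .160
```

```text
20.73 [ 0.5677 -0.1883  0.1607] [ 179.9   -0.  -101.2] w 0.0697 gf 0.0 F [ 1.1  0.  -0.9]
dp [-489.1   96.8    0.7] roll -0.0
```

Call:
send_rows --steps '[{"dp": [-50,10,0],"roll": 0,"jaw": 100},{"dp": [-105,21,0],"roll": 0,"jaw": 100},{"dp": [-160,32,0],"roll": 0,"jaw": 100},{"dp": [-220,43,0],"roll": 0,"jaw": 100},{"dp": [-275,55,0],"roll": 0,"jaw": 100}]'

```text
time_s: 21.35
tcp_pos: [0.5676, 0.0943, 0.1603]
eef_rot: [-180.0, 0.0, -101.2]
contact_force: [0.6, 0.4, -0.5]
gripper_width: 0.0881
gripper_force: 0.0
```

Call:
send_rows --steps '[{"dp": [-55,11,0],"roll": 0,"jaw": 100},{"dp": [-110,22,0],"roll": 0,"jaw": 100},{"dp": [-165,32,0],"roll": 0,"jaw": 100},{"dp": [-205,40,0],"roll": 0,"jaw": 100},{"dp": [-214,42,0],"roll": 0,"jaw": 100}]'

```text
time_s: 21.98
tcp_pos: [0.5678, 0.3128, 0.1596]
eef_rot: [180.0, -0.0, -101.1]
contact_force: [0.2, -0.5, 0.4]
gripper_width: 0.0877
gripper_force: 0.0
```

Call:
send_rows --steps '[{"dp": [0,0,0],"roll": 0,"jaw": 100},{"dp": [0,0,0],"roll": 0,"jaw": 100}]'

```text
time_s: 22.22
tcp_pos: [0.5681, 0.3091, 0.1601]
eef_rot: [180.0, -0.0, -101.3]
contact_force: [-0.5, 0.5, 0.7]
gripper_width: 0.0874
gripper_force: 0.0
```

```bash
python3 to.py d .057
```

```text
22.23 [0.5681 0.3091 0.1601] [ 180.    -0.  -101.3] w 0.0874 gf 0.0 F [-0.5  0.5  0.7]
dp [ -1.1   0.3 103.1] roll -0.001
```

Call:
send_rows --steps '[{"dp": [-1,0,45],"roll": 0,"jaw": 100},{"dp": [-1,0,80],"roll": 0,"jaw": 100},{"dp": [-1,0,103],"roll": 0,"jaw": 100},{"dp": [-1,0,103],"roll": 0,"jaw": 60},{"dp": [-1,0,103],"roll": 0,"jaw": 30}]'

```text
time_s: 22.85
tcp_pos: [0.5691, 0.311, 0.0584]
eef_rot: [-179.9, 0.1, -101.3]
contact_force: [-0.5, -0.2, 0.1]
gripper_width: 0.0731
gripper_force: 0.0
```

Call:
send_rows --steps '[{"dp": [0,0,0],"roll": 0,"jaw": 10},{"dp": [0,0,0],"roll": 0,"jaw": 0},{"dp": [0,0,0],"roll": 0,"jaw": 0},{"dp": [0,0,0],"roll": 0,"jaw": 0},{"dp": [0,0,0],"roll": 0,"jaw": 0}]'

```text
time_s: 23.48
tcp_pos: [0.5682, 0.3116, 0.0578]
eef_rot: [-180.0, 0.0, -101.2]
contact_force: [-4.2, 0.2, 5.5]
gripper_width: 0.0479
gripper_force: 40.0
```

Call:
send_rows --steps '[{"dp": [0,0,-10],"roll": 0,"jaw": 0},{"dp": [0,0,-50],"roll": 0,"jaw": 0},{"dp": [0,0,-95],"roll": 0,"jaw": 0},{"dp": [0,0,-105],"roll": 0,"jaw": 0},{"dp": [0,0,-105],"roll": 0,"jaw": 0}]'

```text
time_s: 24.1
tcp_pos: [0.568, 0.3111, 0.1619]
eef_rot: [180.0, 0.0, -101.3]
contact_force: [-0.5, 0.6, -5.5]
gripper_width: 0.0476
gripper_force: 39.9
```

```bash
python3 to.py b4 .160
```

```text
24.1 [0.568  0.3111 0.1619] [ 180.     0.  -101.3] w 0.0476 gf 39.9 F [-0.5  0.6 -5.5]
dp [420.9 -97.3   1.7] roll -0.001
```

Call:
send_rows --steps '[{"dp": [40,-9,1],"roll": 0,"jaw": 0},{"dp": [85,-20,2],"roll": 0,"jaw": 0},{"dp": [135,-31,2],"roll": 0,"jaw": 0},{"dp": [185,-43,2],"roll": 0,"jaw": 0},{"dp": [235,-54,2],"roll": 0,"jaw": 0}]'

```text
time_s: 24.72
tcp_pos: [0.574, 0.0683, 0.1577]
eef_rot: [179.8, -0.1, -101.2]
contact_force: [1.2, -0.0, -5.5]
gripper_width: 0.0477
gripper_force: 39.9
```

Call:
send_rows --steps '[{"dp": [50,-12,0],"roll": 0,"jaw": 0},{"dp": [100,-23,0],"roll": 0,"jaw": 0},{"dp": [150,-35,0],"roll": 0,"jaw": 0},{"dp": [178,-41,0],"roll": 0,"jaw": 0},{"dp": [186,-43,0],"roll": 0,"jaw": 0}]'

```text
time_s: 25.35
tcp_pos: [0.5798, -0.1223, 0.1576]
eef_rot: [179.8, -0.0, -101.4]
contact_force: [-0.4, 0.3, -4.3]
gripper_width: 0.0479
gripper_force: 39.9
```

Call:
send_rows --steps '[{"dp": [0,0,0],"roll": 0,"jaw": 0},{"dp": [0,0,0],"roll": 0,"jaw": 0}]'

```text
time_s: 25.6
tcp_pos: [0.5812, -0.1197, 0.1594]
eef_rot: [179.9, -0.0, -101.2]
contact_force: [-0.3, 0.5, -4.7]
gripper_width: 0.0477
gripper_force: 39.9
```

```bash
python3 to.py b4 .063
```

```text
25.6 [ 0.5812 -0.1197  0.1594] [ 179.9   -0.  -101.2] w 0.0477 gf 39.9 F [-0.3  0.5 -4.7]
dp [ 1.  -0.3 96.4] roll 0.0
```

Call:
send_rows --steps '[{"dp": [1,0,35],"roll": 0,"jaw": 0},{"dp": [1,0,65],"roll": 0,"jaw": 0},{"dp": [1,0,85],"roll": 0,"jaw": 0},{"dp": [1,0,93],"roll": 0,"jaw": 0},{"dp": [1,0,96],"roll": 0,"jaw": 0}]'

```text
time_s: 26.22
tcp_pos: [0.5816, -0.1209, 0.0641]
eef_rot: [-180.0, -0.0, -101.2]
contact_force: [0.4, 0.4, -4.1]
gripper_width: 0.0476
gripper_force: 39.9
```

Call:
send_rows --steps '[{"dp": [0,0,1],"roll": 0,"jaw": 0},{"dp": [0,0,2],"roll": 0,"jaw": 0},{"dp": [0,0,2],"roll": 0,"jaw": 0}]'

```text
time_s: 26.6
tcp_pos: [0.5815, -0.1216, 0.0625]
eef_rot: [-180.0, 0.0, -101.2]
contact_force: [0.4, -0.1, -5.7]
gripper_width: 0.0475
gripper_force: 39.9
```

Call:
send_rows --steps '[{"dp": [0,0,1],"roll": 0,"jaw": 0},{"dp": [0,0,1.2],"roll": 0,"jaw": 0},{"dp": [0,0,1.2],"roll": 0,"jaw": 0}]'

```text
time_s: 26.98
tcp_pos: [0.5813, -0.1216, 0.061]
eef_rot: [-180.0, -0.0, -101.2]
contact_force: [-0.1, 0.2, -4.2]
gripper_width: 0.0476
gripper_force: 39.9
```

Call:
send_rows --steps '[{"dp": [0,0,0.5],"roll": 0,"jaw": 0},{"dp": [0,0,0.9],"roll": 0,"jaw": 0}]'

```text
time_s: 27.22
tcp_pos: [0.5813, -0.1217, 0.0608]
eef_rot: [-180.0, -0.0, -101.2]
contact_force: [-4.8, 1.2, 9.0]
gripper_width: 0.0479
gripper_force: 40.0
```

Call:
send_rows --steps '[{"dp": [0,0,0],"roll": 0,"jaw": 60},{"dp": [0,0,0],"roll": 0,"jaw": 80},{"dp": [0,0,0],"roll": 0,"jaw": 85},{"dp": [0,0,-50],"roll": 0,"jaw": 85},{"dp": [0,0,-100],"roll": 0,"jaw": 85}]'

```text
time_s: 27.85
tcp_pos: [0.581, -0.1216, 0.1606]
eef_rot: [179.9, -0.0, -101.2]
contact_force: [0.9, 0.2, -0.4]
gripper_width: 0.0743
gripper_force: 0.0
```

Call:
send_rows --steps '[{"dp": [-50,0,-20],"roll": 0,"jaw": 85},{"dp": [-100,0,-40],"roll": 0,"jaw": 85},{"dp": [-150,0,-60],"roll": 0,"jaw": 85},{"dp": [-200,0,-60],"roll": 0,"jaw": 85},{"dp": [-250,0,-60],"roll": 0,"jaw": 85}]'

```text
time_s: 28.48
tcp_pos: [0.6303, 0.1254, 0.2205]
eef_rot: [-179.9, 0.0, -101.2]
contact_force: [1.2, -0.1, -0.2]
gripper_width: 0.0744
gripper_force: 0.0
```

```bash
python3 - <<'E'
from plant import r
import cv2,numpy as np
a=r.capture('scene')['image'];b=r.capture('top')['image']
A=cv2.resize(a[240:400,50:450],(800,320));B=cv2.resize(b[130:350,300:560],(340,288))
B=np.hstack([B,cv2.resize(b,(460,288))])
cv2.imwrite('pics/end.png',np.vstack([A,B[:280]]))
E
```

```text
(no output)
```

View pics/end.png

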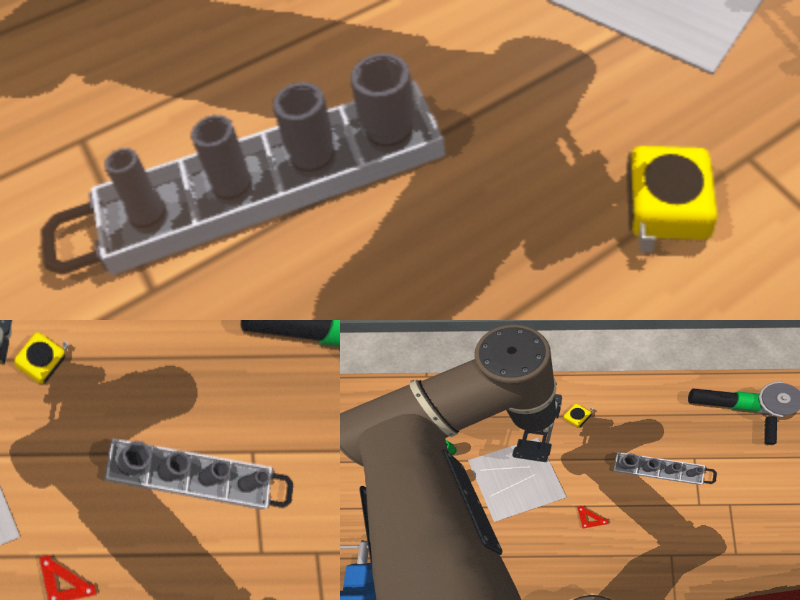

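All four sockets stand one per bay in size order (scene crop: a at (122,160) next to the handle through d at (381,75)). Tape and magnet haven't moved. One check is left: whether the sockets' lean in the image is only perspective.

```bash
python3 - <<'E'
from h import *
d=pickle.load(open('c0.pkl','rb'));c=d['scene']
for n,p in dict(a=(.5425,-.3203),b=(.5558,-.2547),c=(.568,-.1883),d=(.5813,-.1217)).items():
    q=cv2.projectPoints(np.array([[*p,.086],[*p,.006]]),c['rvec'],np.array(c['tvec'],float),c['K'],None)[0][:,0]
    print(n,((q-[50,240])*2).round())
E
```

```text
a [[119. 159.]
 [149. 219.]]
b [[210. 130.]
 [233. 190.]]
c [[297. 101.]
 [313. 161.]]
d [[379.  74.]
 [389. 135.]]
```

The projected mouth and foot positions match the picture, so all four are upright. Handing in.

```bash
python3 -c "
from plant import r
print(r.close_job())"
```

```text
the job is handed in; nothing more can be done
None
```

The job is handed in at about 29 s: all four sockets stand upright, mouth up, one per bay with the smallest next to the handle and the largest at the far end, and the tape measure, magnet and green look-alikes were left alone.

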